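# Close the slicer gauge, then hold the carriage in its release notch

## Robot

A 6-joint arm with a two-finger parallel gripper is mounted at the origin on a cart in front of the work surface, level with it; the furniture and walls round the work are solid. World frame = base frame: x ahead of the robot, y to its left, z up, the work surface at z = 0. Lengths are in m, angles in rad, forces in N, time in s.
With the tool pointing down it reaches from about 0.275 to 0.85 m from the base axis. Payload 5.2 kg.
Tool frame: the origin (TCP) lies midway between the tips of the shut fingers; the grasp point (between the pads) lies 19 mm behind it; z points along the fingers, y is the line along which they close (so a half turn about z gives the same grasp; the last joint's range is limited). The gripper opens to 85 mm and grips with 20 to 120 N. Pads are 22 mm wide; open, the fingers measure 114 mm over their backs; the gripper's body (76 mm by 85 mm) begins 54 mm behind the grasp point. The pads swing forward as they close: fully open they stand 13 mm farther back than shut.
Start: joints at [0.972, 0.259, 1.535, -0, 1.348, -0.203], TCP at [0.212, 0.507, 0.231] pointing down, gripper open.
Joint ranges: [-3.14, 3.14], [-0.91, 2.08], [0.19, 2.58], [-1.22, 4.36], [0.22, 2.71], [-3.12, 3.12]. Speed limits (rad/s): [2.57, 2.57, 3.14, 3.14, 3.14, 3.14].

## Interface

Orientations are given as a unit quaternion [x, y, z, w].
In Python, from plant import state, snapshot, get_calibration, sign_off, find_in, mark_of gives the robot as it stands.
- The arm moves only by the tool send_rows, never from a script. Its argument "motion" is a list that holds one entry, the list of rows, each a list of 5 numbers: the opening, from -1 (shut) to 1 (fully open), then the shift along the tool's x, y, z in mm, then the turn about the tool's z in degrees. In form: [[[fingers, x, y, z, twist], ...]]. A call has exactly 10 rows; each row shifts and turns the commanded pose from where the row before left it, along the tool's axes as they then stand; what a row does not reach is not made up. A row lasts 1/10 s, in which the tool goes at most 50 mm and 8.59 degrees, less where a joint would pass 70% of its speed; a pose out of reach is approached as far as the arm can. A call with a gripper value outside its range is refused whole. The fingers move at their own pace and stop on an object; "newtons" is the grip in N (left out, the last holds). Time passes only in rows, so rows that do not move let the fingers close, or fill a call up. It gives the time, the measured TCP pose, the force, the opening and the grip force at its end, in the units of the state.
- state(): the state, without advancing time (a new reading comes with each control period).
- snapshot(name): name is "side" or "top" or "wrist"; returns the picture (384x512x3 uint8, red, green, blue); there is no depth.
- get_calibration(name): a dict with "camera_matrix" (3x3 intrinsics, pixels), "xyz" and "attitude" of the camera in the world; the wrist camera has in their place "tool_from_camera" (4x4, takes a point from camera to tool coordinates, whose origin is the TCP and whose axes are the flange's). Camera axes: x right, y down, z forward; pixel columns grow to the right and rows downward; lengths in m; the calibration is good to about 2 mm. A picture is of the moment at which its call begins: read the wrist's pose just before it. get_calibration takes no time and is no camera call.
- sign_off(): hands the job in; it is judged then, once.
Trained networks look in the newest picture that a camera, given by its name, has taken for a name from the list of things; names that differ only in an ending like _2 or _b are one class to them, and where a whole thing is asked for, a point or a joint stands for the part that bears it (a point fixed in the world has none). Each returns a list of dicts, best first, with "conf" (0 to 1); they miss things now and then, are a little off and sometimes report something else, mostly with a low value. They report only what shows in the picture. A call takes as long as a camera call.
- find_in(camera, thing): "at" ([row, column] in pixels, amid what is visible of it).
- mark_of(camera, thing): "at" ([row, column] in pixels: a listed point, or the origin of a listed thing).
The state is a dict: "t": time; "q": joint angles; "qd": joint speeds; "effort": joint torques, N m; "eef_pos": TCP position; "orientation": TCP orientation; "contact_force": force on the tool from outside, world axes, zero at the start; "torque": the same for the moment, N m; "grip_width": opening from 0.0 (shut) to 1.0 (fully open); "grasp_force": force on a finger pad.
Only numpy, scipy, OpenCV 4.12 (cv2) and the standard library are available. Lean on these libraries where they do the work, as an engineer would, in place of code of your own. Each camera call takes 0.05 s, during which the arm holds its last target. There are 200 camera calls.

## Task

Get the food slicer ready for its carriage to be lifted off and washed: first turn the slice-thickness knob fully clockwise to its zero stop, which closes the gauge plate and frees the carriage lock, then take the carriage by its black upright grip and slide it left along its rod, away from the blade, until you feel it drop into the release notch, its pointer on the raised mark and not past it. Finish while still holding the grip between the fingers, the carriage at rest in the notch and the knob still at zero; keep holding, do not let go, and leave the things standing round the slicer where they are.

Things in the scene. Friction and masses are not known exactly. Their poses are not given: they have to be found in the camera images.
- slicer: Fixed white and aluminium food slicer, 470 mm long. Origin on the worktop under it; x away from the robot, y to the left along the rod, z up. In its frame, mm: bed x -160..45, y -165..195, top z 45; knob end y -275..-140, top z 51; blade, guard and motor x 0..115, y -136..56, to z 238; gauge plate x 0..26, y 55..190, to z 154; guide rod x -103, z 58. (Wall cabinet: world x > 0.6, z > 0.5 m.)
- thickness_knob (a joint): Thickness knob on top of the slicer's right end; vertical axis. Rad: 0 at the zero stop (gauge closed), growing anticlockwise from above to 2.2; starts open. About 0.06 N m of friction; stays where left. While open by more than about 0.17 a lock bar inside the bed stops the carriage at about 0.116 m of travel.
- knob_grip (a point): On the knob's axis, middle of its black bar grip, 77 mm above the worktop. Turns with the knob: x lies along the bar (46 mm long, 14 mm thick along y, from 62 to 88 mm above the worktop, over a round skirt of 54 mm diameter). At the zero stop the bar lies along the slicer's x; the white line on it marks the -x end.
- carriage_travel (a joint): Carriage travel along the rod, m, growing to the left (slicer +y), away from the blade: 0 at the right end block, 0.150 in the release notch, 0.180 at the left end block; starts at the right. About 2 N of friction. From 12 to 6 mm before the notch a spring ball resists with up to 10 N, then draws the carriage in; leaving the notch takes about 9 N.
- slicer_carriage: The carriage: tray on a shoe on the guide rod; origin in the slicer's frame at x = 0, y = travel - 70 mm, z = 0, axes as the slicer's. Its black upright round grip (axis at x -103, y -12 mm here, 78 to 146 mm above the worktop, 27 mm thick at 122 to 136 mm, 21 mm at its waist) stands on the tray's robot-side edge; the food rest, a plate to 153 mm, at y 53..59, x -86..-6 mm.
- grip_middle (a point): Point on the axis of the carriage's upright grip, 123 mm above the worktop: where to hold it. In the slicer's frame at x = -103 mm, y = travel - 82 mm.
- release_mark (a point): Middle of the raised dark line, 19 x 4 mm, on the bed's front edge, 47 mm above the worktop. With the carriage in the notch, its dark cone pointer (on the carriage's front, 14 mm long, 42 mm left of the grip's axis) stands at this line (same y in the slicer's frame).
- mug_grey: White mug, 87 mm wide, 90 mm high, at the front left; origin under it. Bystander, loose.
- kitchen_timer: Round kitchen timer, 66 mm wide, 46 mm high, on the worktop at the right; origin under it. Bystander, loose.
- tea_box: Cardboard tea box, 70 x 122 x 77 mm, at the far right; origin under it. Bystander, loose.
- salt_shaker: Glass salt shaker, 44 mm wide, 90 mm high, close in front of the slicer's control end; origin under it. Bystander, loose.
- tomato_tin: Low tin, 76 mm wide, 58 mm high, beside the slicer's left end; origin under it. Bystander, loose.
- dish_brush: Dish brush, 36 x 269 x 62 mm, lying before the sink; origin under it. Bystander, loose.

How it is judged:
On the way, in this order (a step that is already met when the one before it is completed fails the run):
1. the thickness knob is fully clockwise at its zero stop (within 0.06 rad) (value of joint thickness_knob below 0.06 rad), for 0.2 s.
2. the carriage, held by its grip between the fingers, sits in the release notch (within 4 mm) (value of joint carriage_travel between 0.146 and 0.154 m and contact force between the fingers and slicer_carriage above 1.5 N and horizontal distance between the grasp point and grip_middle below 0.018 m), for 0.3 s.
At the end, for the whole second after the job is handed in: The fingers still hold the carriage grip (more than 1.5 N of contact, the grip's axis within 18 mm of the point between the finger pads), the carriage rests in the release notch (travel 0.150 m within 4 mm, slower than 5 mm/s) and the thickness knob is still at its zero stop (within 0.08 rad) (all of step 2 and velocity of joint carriage_travel between -0.005 and 0.005 m/s and value of joint thickness_knob below 0.08 rad); the arm keeps its last pose, push and grip.
It fails at once if a thing standing round the slicer is pushed more than 30 mm from its place (distance of any of mug_grey, kitchen_timer, tea_box, salt_shaker, tomato_tin, dish_brush from where it was at the start of the episode above 0.03 m).
It also fails if it takes over 53 s, if anything falls off the work surface, if the arm or the gripper's body presses on something with over 40 N, if the wrist force passes 120 N, or if a joint passes its speed limit or range.

## Working session

There is one attempt and no reset: what is moved stays moved. The work goes in short steps, Python scripts to look and compute and a tool call to move; the robot and the scene stay as the last step left them, time stands still between calls to the robot, and variables do not carry over. Pictures are saved under pics/ and viewed, at most 10 in all, crops included, and the job is handed in when it is done.

Besides the shell and the picture viewer there is one more tool, called as name(argument=value, ...), one argument or row to a line, values as JSON. send_rows: Moves the arm, as the interface text tells. Its arguments: {"type":"object","properties":{"motion":{"type":"array"},"newtons":{"type":"number"}},"required":["motion"]}

```bash
mkdir -p pics; cat > h.py <<'E'
import numpy as np, cv2
from scipy.spatial.transform import Rotation as R
from plant import *
def cam(name,st=None):
    c=get_calibration(name); K=np.array(c["camera_matrix"])
    if "xyz" in c:
        a=np.array(c["attitude"]); Rm=a if a.shape==(3,3) else R.from_quat(a).as_matrix()
        return K,Rm,np.array(c["xyz"])
    T=np.array(c["tool_from_camera"]); Rt=R.from_quat(st["orientation"]).as_matrix()
    return K,Rt@T[:3,:3],Rt@T[:3,3]+np.array(st["eef_pos"])
def ray(C,at):
    K,Rm,o=C; return o,Rm@np.linalg.solve(K,[at[1],at[0],1])
def onz(C,at,z):
    o,d=ray(C,at); return o+d*(z-o[2])/d[2]
def save(name,f): cv2.imwrite(f,snapshot(name)[:,:,::-1])
E
python3 - <<'E'
from h import *
for n in ["side","top","wrist"]:
    c=get_calibration(n); print(n,{k:np.round(v,4).tolist() for k,v in c.items()})
s=state(); print(s)
Z=dict(knob_grip=.077,grip_middle=.123,release_mark=.047,slicer=0,slicer_carriage=0,thickness_knob=0,mug_grey=0,kitchen_timer=0,tea_box=0,salt_shaker=0,tomato_tin=0,dish_brush=0)
for n in ["side","top"]:
    save(n,f"pics/{n}0.png"); C=cam(n)
    for k,z in Z.items():
        r=mark_of(n,k)
        print(n,k,[(round(x["conf"],2),np.round(x["at"]).tolist(),onz(C,x["at"],z).round(3).tolist()) for x in r[:2]])
E
```

```text
side {'camera_matrix': [[453.932, 0.0, 256.3199], [0.0, 453.932, 191.7533], [0.0, 0.0, 1.0]], 'xyz': [-0.6414, 0.3677, 1.1388], 'attitude': [-0.5256, 0.7444, -0.3336, 0.2415]}
top {'camera_matrix': [[358.1884, 0.0, 259.9441], [0.0, 358.1884, 195.7654], [0.0, 0.0, 1.0]], 'xyz': [0.2257, -0.0084, 1.3884], 'attitude': [-0.6996, 0.7094, -0.0638, 0.057]}
wrist {'camera_matrix': [[308.6511, 0.0, 254.3958], [0.0, 308.6511, 187.6889], [0.0, 0.0, 1.0]], 'tool_from_camera': [[0.0005, -0.9558, -0.2942, 0.0753], [1.0, 0.0005, 0.0001, -0.001], [0.0001, -0.2942, 0.9558, -0.1419], [0.0, 0.0, 0.0, 1.0]]}
{'t': 0.0, 'q': array([ 9.72206710e-01,  2.59366603e-01,  1.53606265e+00, -1.60119527e-05,
        1.34803817e+00, -2.02804507e-01]), 'qd': array([-0.00096998, -0.00078095, -0.0005812 ,  0.00055001, -0.00029538,
        0.00132631]), 'effort': array([ 4.17603049e-03, -4.46017241e+01, -2.90586430e+01,  1.27988883e-05,
        1.13290537e-02,  1.15933213e-05]), 'eef_pos': array([0.21172337, 0.50703986, 0.23047021]), 'orientation': array([ 1.96601627e-01,  9.80483004e-01, -8.66179146e-04, -3.58448533e-04]), 'contact_force': array([-0.21959183, -0.23681376,  0.1533608 ]), 'torque': array([-0.01402481,  0.01306026, -0.01493381]), 'grasp_force': 0.0, 'grip_width': 1.0043216553211247}
side knob_grip [(0.61, [179.0, 320.0], [0.485, -0.265, 0.077]), (0.57, [250.0, 187.0], [0.317, 0.269, 0.077])]
side grip_middle [(0.48, [184.0, 274.0], [0.47, -0.077, 0.123])]
side release_mark []
side slicer [(0.73, [273.0, 112.0], [0.369, 0.509, 0.0])]
side slicer_carriage []Traceback (most recent call last):
  File "<stdin>", line 9, in <module>
ValueError: it knows: dish_brush, grip_middle, kitchen_timer, knob_grip, mug_grey, release_mark, salt_shaker, slicer, slicer_carriage, tea_box, tomato_tin
```

```bash
python3 - <<'E'
from h import *
Z=dict(knob_grip=.077,grip_middle=.123,release_mark=.047,slicer=0,slicer_carriage=0,mug_grey=0,kitchen_timer=0,tea_box=0,salt_shaker=0,tomato_tin=0,dish_brush=0)
for n in ["top","side"]:
    save(n,f"pics/{n}0.png"); C=cam(n)
    for k,z in Z.items():
        if n=="side" and k not in("release_mark","slicer","slicer_carriage","salt_shaker","tomato_tin"): continue
        r=mark_of(n,k)
        print(n,k,[(round(x["conf"],2),np.round(x["at"]).tolist(),onz(C,x["at"],z).round(3).tolist()) for x in r[:2]])
a=cv2.imread("pics/side0.png");cv2.imwrite("pics/side0b.png",cv2.resize(a,(800,600)))
a=cv2.imread("pics/top0.png");cv2.imwrite("pics/top0b.png",cv2.resize(a,(800,600)))
E
```

```text
top knob_grip [(0.59, [184.0, 328.0], [0.495, -0.278, 0.077]), (0.35, [226.0, 395.0], [0.333, -0.519, 0.077])]
top grip_middle [(0.94, [186.0, 274.0], [0.478, -0.072, 0.123])]
top release_mark [(0.86, [193.0, 239.0], [0.469, 0.056, 0.047]), (0.51, [221.0, 118.0], [0.368, 0.51, 0.047])]
top slicer [(0.64, [166.0, 268.0], [0.586, -0.059, 0.0]), (0.6, [226.0, 368.0], [0.339, -0.442, 0.0])]
top slicer_carriage [(0.64, [169.0, 273.0], [0.572, -0.077, 0.0])]
top mug_grey [(0.84, [224.0, 190.0], [0.356, 0.25, 0.0]), (0.5, [169.0, 271.0], [0.573, -0.07, 0.0])]
top kitchen_timer []
top tea_box [(0.6, [226.0, 394.0], [0.34, -0.543, 0.0]), (0.19, [193.0, 237.0], [0.477, 0.067, 0.0])]
top salt_shaker [(0.62, [214.0, 320.0], [0.388, -0.257, 0.0])]
top tomato_tin [(0.66, [160.0, 206.0], [0.612, 0.191, -0.0])]
top dish_brush []
side release_mark []
side slicer []
side slicer_carriage []
side salt_shaker [(0.69, [213.0, 332.0], [0.383, -0.268, 0.0])]
side tomato_tin [(0.56, [200.0, 196.0], [0.615, 0.176, 0.0])]
```

View pics/side0b.png

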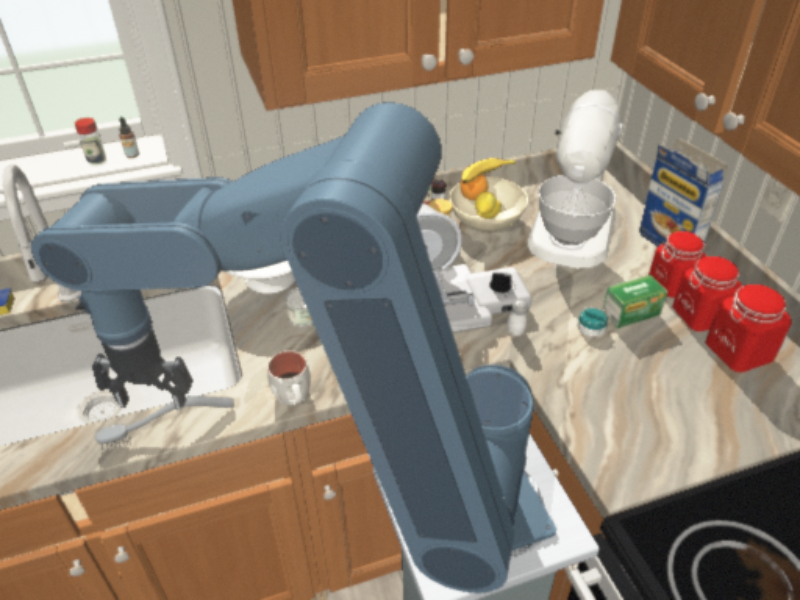

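View pics/top0b.png

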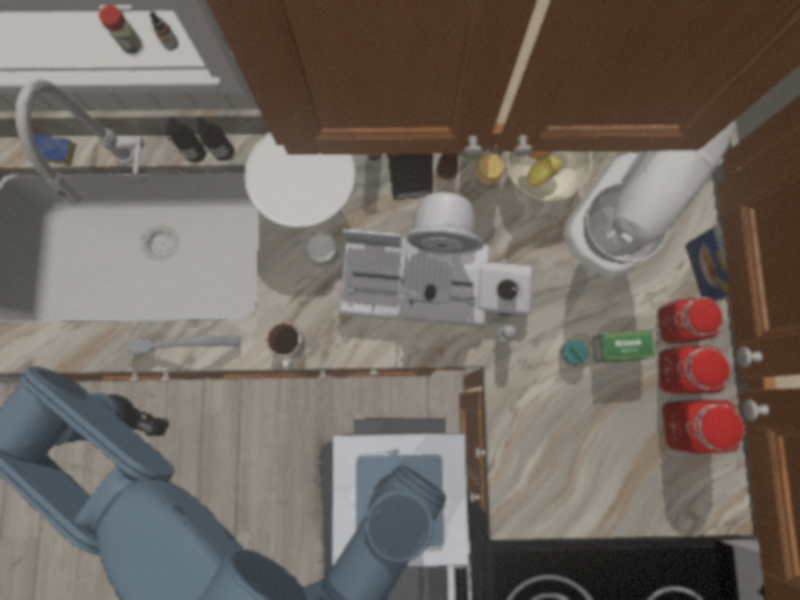

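The side view has the arm in front of the slicer. The top view shows the knob near (508,290), the grip near (430,292), and the shaker at (505,333), all in the 800 px frame. I'll move over the slicer for a wrist look.

send_rows(
  motion=[
    [[1,-15,-17,-5,0],[1,-22,-25,-5,0],[1,-22,-25,-5,0],[1,-22,-25,-5,0],[1,-22,-25,-5,0],[1,-22,-25,-5,0],[1,-22,-25,-5,0],[1,-22,-25,-5,0],[1,-22,-25,-5,0],[1,-22,-25,-5,0]],
  ],
  newtons=40,
)

```text
t: 2.2
eef_pos: [0.3154, 0.2009, 0.2817]
orientation: [0.196, 0.981, 0.0, 0.0]
contact_force: [1.0, 0.1, -0.6]
grip_width: 1.001
grasp_force: 0.0
```

send_rows(
  motion=[
    [[1,-22,-25,-3,0],[1,-22,-25,-3,0],[1,-22,-25,-3,0],[1,-22,-25,-3,0],[1,-22,-25,-3,0],[1,-22,-25,-3,0],[1,-22,-25,-2,0],[1,-22,-25,0,0],[1,-22,-25,0,0],[1,-10,-10,0,0]],
  ],
)

```text
t: 3.2
eef_pos: [0.4172, -0.0974, 0.3013]
orientation: [0.198, 0.98, -0.0, 0.0]
contact_force: [0.4, 1.3, -0.4]
grip_width: 0.999
grasp_force: 0.0
```

send_rows(
  motion=[
    [[1,0,0,0,-5.5],[1,0,0,0,-5.5],[1,0,0,0,-5.5],[1,0,0,0,-5.5],[1,0,0,0,0],[1,0,0,0,0],[1,0,0,0,0],[1,0,0,0,0],[1,0,0,0,0],[1,0,0,0,0]],
  ],
)

```text
t: 4.2
eef_pos: [0.4166, -0.0949, 0.3013]
orientation: [0.006, 1.0, 0.0, -0.0]
contact_force: [0.6, -0.8, -0.3]
grip_width: 1.001
grasp_force: 0.0
```

```bash
python3 - <<'E'
from h import *
s=state(); print(s["t"],s["eef_pos"],s["q"].round(3)); C=cam("wrist",s); save("wrist","pics/w1.png")
Z=dict(knob_grip=.077,grip_middle=.123,release_mark=.047,slicer=0,slicer_carriage=0,salt_shaker=0,tomato_tin=0)
for k,z in Z.items():
    r=mark_of("wrist",k)
    print(k,[(round(x["conf"],2),np.round(x["at"]).tolist(),onz(C,x["at"],z).round(4).tolist()) for x in r[:2]])
a=cv2.imread("pics/w1.png");cv2.imwrite("pics/w1b.png",cv2.resize(a,(800,600)))
E
```

```text
4.2 [ 0.41655412 -0.09491616  0.3012998 ] [-0.486 -0.01   1.677  0.     1.475 -2.045]
knob_grip [(0.65, [221.0, 118.0], [0.4965, -0.2714, 0.077]), (0.62, [218.0, 276.0], [0.4952, -0.069, 0.077])]
grip_middle [(0.9, [215.0, 273.0], [0.472, -0.0754, 0.123]), (0.25, [249.0, 267.0], [0.5143, -0.0822, 0.123])]
release_mark [(0.6, [181.0, 370.0], [0.4547, 0.0582, 0.047])]
slicer [(0.72, [249.0, 274.0], [0.5806, -0.0664, 0.0])]
slicer_carriage [(0.72, [250.0, 268.0], [0.5828, -0.076, -0.0])]
salt_shaker [(0.91, [129.0, 137.0], [0.3876, -0.2615, 0.0])]
tomato_tin [(0.76, [261.0, 427.0], [0.6053, 0.1823, 0.0])]
```

View pics/w1b.png

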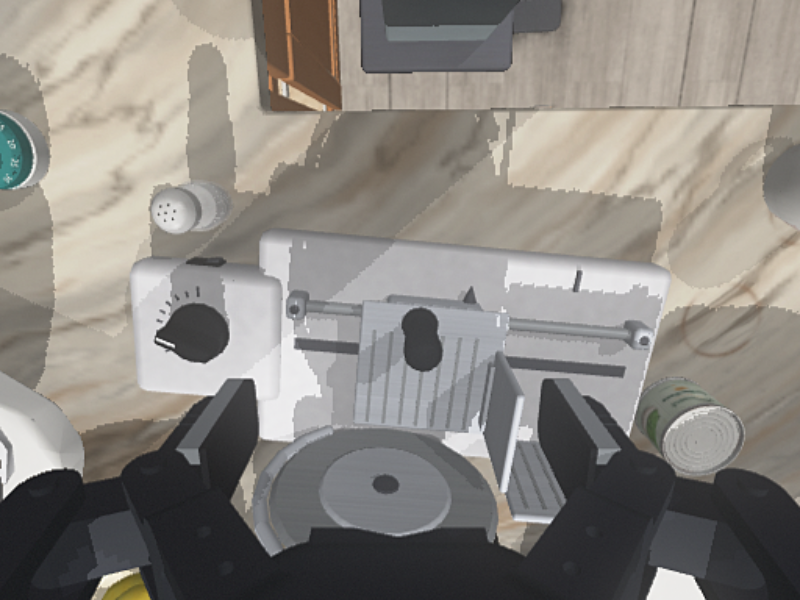

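Wrist view: the knob is at (200,333) with its white line pointing left (−y), about 100° short of the zero tick. The grip top is at (420,320), the pointer at (470,295), and the release mark at (577,280). Next I go above the knob and align the fingers across the bar.

send_rows(
  motion=[
    [[0.4,-8,-17.6,10,0],[0.4,-8,-17.6,10,0],[0.4,-8,-17.6,10,0],[0.4,-8,-17.6,10,0],[0.4,-8,-17.6,10,0],[0.4,-8,-17.6,10,0],[0.4,-8,-17.6,10,0],[0.4,-8,-17.6,10,0],[0.4,-8,-17.6,10,0],[0.4,-8,-17.6,10,0]],
  ],
)

```text
t: 5.6
eef_pos: [0.4945, -0.2741, 0.1992]
orientation: [0.007, 1.0, 0.0, -0.001]
contact_force: [-0.0, -0.2, -0.2]
grip_width: 0.699
grasp_force: 0.0
```

send_rows(
  motion=[
    [[0.4,0,0,0,8.4],[0.4,0,0,0,8.4],[0.4,0,0,0,8.4],[0.4,0,0,0,8.4],[0.4,0,0,0,8.4],[0.4,0,0,0,8.4],[0.4,0,0,0,8.4],[0.4,0,0,0,8.4],[0.4,0,0,0,8],[0.4,0,0,0,0]],
  ],
)

```text
t: 6.6
eef_pos: [0.4942, -0.2732, 0.1997]
orientation: [0.616, 0.788, -0.0, -0.001]
contact_force: [-0.3, 0.4, -0.4]
grip_width: 0.7
grasp_force: 0.0
```

```bash
python3 - <<'E'
from h import *
s=state(); print(s["t"],s["eef_pos"],s["orientation"].round(4),s["q"].round(3)); C=cam("wrist",s); save("wrist","pics/w2.png")
for k,z in dict(knob_grip=.077,salt_shaker=0).items():
    r=mark_of("wrist",k)
    print(k,[(round(x["conf"],2),np.round(x["at"]).tolist(),onz(C,x["at"],z).round(4).tolist()) for x in r[:2]])
# orthorectified patch at z=.088, 0.5 mm/px... x up, y left
K,Rm,o=C
n=300; c=np.array([.495,-.271]); 
u,v=np.meshgrid(np.arange(n),np.arange(n)); X=c[0]+(n/2-v)*4e-4; Y=c[1]+(n/2-u)*4e-4
P=np.stack([X,Y,np.full_like(X,.088)],-1)-o; pc=P@Rm; 
mx=(pc[...,0]/pc[...,2]*K[0,0]+K[0,2]).astype(np.float32); my=(pc[...,1]/pc[...,2]*K[1,1]+K[1,2]).astype(np.float32)
a=cv2.imread("pics/w2.png"); b=cv2.remap(a,mx,my,cv2.INTER_LINEAR)
b=cv2.resize(b,(600,600)); b=cv2.convertScaleAbs(b,alpha=1.3,beta=30)
cv2.line(b,(300,0),(300,600),(0,0,255),1);cv2.line(b,(0,300),(600,300),(0,0,255),1)
cv2.imwrite("pics/w2b.png",b)
E
```

```text
6.6 [ 0.49419729 -0.27320786  0.19972438] [ 6.157e-01  7.879e-01 -1.000e-04 -9.000e-04] [-0.702  0.309  1.546 -0.     1.289 -0.946]
knob_grip [(0.56, [178.0, 253.0], [0.4915, -0.2714, 0.077])]
salt_shaker [(0.8, [129.0, 167.0], [0.3916, -0.2614, 0.0])]
```

View pics/w2b.png

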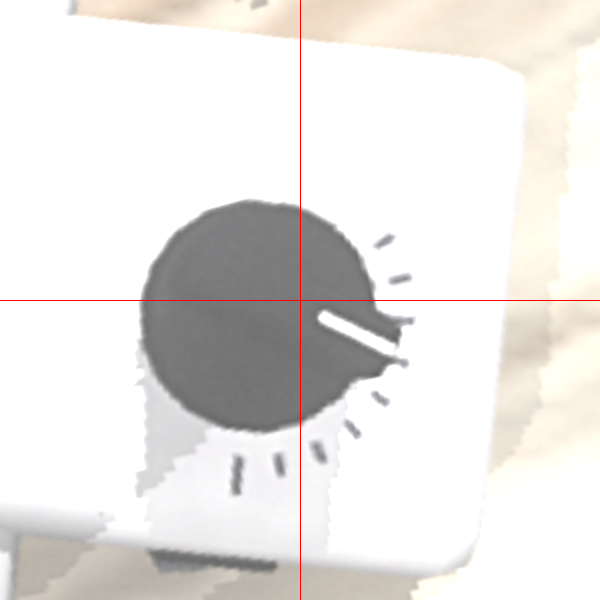

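In the rectified view (0.2 mm/px, x up, y left) the bar line runs (322,317)→(397,350). That puts the axis at about (0.4927, −0.2708), with about 73° clockwise to go. I'll align the fingers, descend and grip.

send_rows(
  motion=[
    [[0.2,0,0,0,7.5],[0.2,0,0,0,7.5],[0.2,0,0,0,7.5],[0.2,0,0,0,7.5],[0.2,0,0,0,7.5],[0.2,1.6,-2.4,10,0],[0.2,0,0,20,0],[0.2,0,0,20,0],[0.2,0,0,20,0],[0.2,0,0,10,0]],
  ],
)

```text
t: 7.75
eef_pos: [0.4917, -0.2685, 0.1187]
orientation: [0.834, 0.551, -0.001, -0.002]
contact_force: [-0.9, -0.2, -1.0]
grip_width: 0.6
grasp_force: 0.0
```

```bash
python3 - <<'E'
from h import *
s=state(); print(s["t"],s["eef_pos"],s["orientation"].round(4),s["q"].round(3)); C=cam("wrist",s); save("wrist","pics/w3.png")
print([(round(x["conf"],2),np.round(x["at"]).tolist(),onz(C,x["at"],.077).round(4).tolist()) for x in mark_of("wrist","knob_grip")[:2]])
a=cv2.imread("pics/w3.png");cv2.imwrite("pics/w3b.png",cv2.resize(a,(800,600)))
E
```

```text
7.75 [ 0.49166694 -0.26852846  0.11871617] [ 8.345e-01  5.511e-01 -5.000e-04 -1.800e-03] [-0.699  0.378  1.66  -0.     1.108 -0.295]
[(0.92, [214.0, 257.0], [0.4933, -0.2689, 0.077])]
```

View pics/w3b.png

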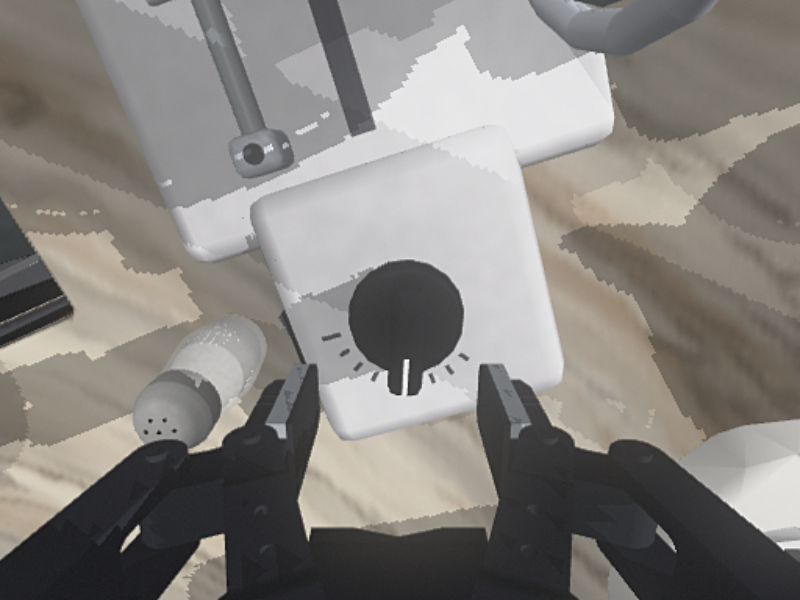

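The bar is aligned with the fingers and sits about 2 mm toward +tool y. The zero tick is at (332,337), about 75° clockwise. Descend and close.

send_rows(
  motion=[
    [[0.2,0,2,10,0],[0.2,0,0,15,0],[0.2,0,0,15,0],[0.2,0,0,11,0],[0.2,0,0,0,0],[-0.4,0,0,0,0],[-0.9,0,0,0,0],[-0.9,0,0,0,0],[-0.9,0,0,0,0],[-0.9,0,0,0,0]],
  ],
  newtons=40,
)

```text
t: 8.85
eef_pos: [0.4946, -0.2706, 0.0713]
orientation: [0.836, 0.549, -0.0, 0.0]
contact_force: [-2.8, 0.6, 5.4]
grip_width: 0.153
grasp_force: 40.2
```

```bash
python3 - <<'E'
from h import *
s=state(); print({k:np.round(v,3) for k,v in s.items()})
E
```

```text
{'t': np.float64(8.85), 'q': array([-6.980e-01,  4.370e-01,  1.703e+00, -1.000e-03,  1.001e+00,
       -2.900e-01]), 'qd': array([-0.   ,  0.   ,  0.001,  0.002,  0.001, -0.001]), 'effort': array([ 9.0600e-01, -4.6466e+01, -2.3587e+01,  6.7900e-01, -1.0680e+00,
       -2.2000e-02]), 'eef_pos': array([ 0.495, -0.271,  0.071]), 'orientation': array([ 0.836,  0.549, -0.   ,  0.   ]), 'contact_force': array([-2.769,  0.587,  5.447]), 'torque': array([-0.   ,  0.684, -0.052]), 'grasp_force': np.float64(40.2), 'grip_width': np.float64(0.153)}
```

send_rows(
  motion=[
    [[-0.9,0,0,-2,0],[-0.9,0,0,0,7],[-0.9,0,0,0,8],[-0.9,0,0,0,8],[-0.9,0,0,0,8],[-0.9,0,0,0,8],[-0.9,0,0,0,8],[-0.9,0,0,0,8],[-0.9,0,0,0,8],[-0.9,0,0,0,0]],
  ],
)

```text
t: 9.85
eef_pos: [0.494, -0.2698, 0.0714]
orientation: [1.0, 0.031, -0.001, -0.001]
contact_force: [-2.1, -0.9, -7.9]
grip_width: 0.154
grasp_force: 41.2
```

```bash
python3 - <<'E'
from h import *
s=state(); print({k:np.round(s[k],3) for k in("t","q","torque","contact_force","orientation","eef_pos")}); print(2*np.degrees(np.arctan2(s["orientation"][1],s["orientation"][0])))
E
```

```text
{'t': np.float64(9.85), 'q': array([-0.698,  0.437,  1.703, -0.   ,  1.004,  0.811]), 'torque': array([-0.18 ,  0.314, -0.024]), 'contact_force': array([-2.143, -0.868, -7.945]), 'orientation': array([ 1.   ,  0.031, -0.001, -0.001]), 'eef_pos': array([ 0.494, -0.27 ,  0.071])}
3.547544155376805
```

send_rows(
  motion=[
    [[-0.9,0,0,0,3],[-0.9,0,0,0,3],[-0.9,0,0,0,3],[-0.9,0,0,0,2],[-0.9,0,0,0,0],[-0.9,0,0,0,0],[-0.9,0,0,0,0],[-0.9,0,0,0,0],[-0.9,0,0,0,0],[-0.9,0,0,0,0]],
  ],
)

```text
t: 10.85
eef_pos: [0.4942, -0.2697, 0.0716]
orientation: [0.998, -0.064, -0.001, -0.001]
contact_force: [-0.1, -0.6, -15.9]
grip_width: 0.151
grasp_force: 41.9
```

```bash
python3 - <<'E'
from h import *
s=state(); print({k:np.round(s[k],3) for k in("t","q","torque","contact_force","orientation","eef_pos")}); print(2*np.degrees(np.arctan2(s["orientation"][1],s["orientation"][0])))
E
```

```text
{'t': np.float64(10.85), 'q': array([-0.698,  0.437,  1.702,  0.   ,  1.004,  1.001]), 'torque': array([ 0.046, -0.014,  0.582]), 'contact_force': array([ -0.082,  -0.601, -15.893]), 'orientation': array([ 0.998, -0.064, -0.001, -0.001]), 'eef_pos': array([ 0.494, -0.27 ,  0.072])}
-7.344565377387018
```

Torque jumped to 0.58 N m at −7.3°, so the stop is reached. A small extra push, then release, rise and look.

send_rows(
  motion=[
    [[-0.9,0,0,0,1.5],[-0.9,0,0,0,0],[-0.9,0,0,0,0],[0,0,0,0,0],[0.2,0,0,0,0],[0.2,0,0,0,0],[0.2,0,0,-10,0],[0.2,0,0,-25,0],[0.2,0,0,-40,0],[0.2,0,0,-45,0]],
  ],
)

```text
t: 11.85
eef_pos: [0.4944, -0.27, 0.1941]
orientation: [0.997, -0.078, -0.0, -0.0]
contact_force: [0.4, -0.6, 0.4]
grip_width: 0.601
grasp_force: 0.0
```

send_rows(
  motion=[
    [[0.2,0,0,0,-8],[0.2,0,0,0,-8.5],[0.2,0,0,0,-8.5],[0.2,0,0,0,-8.5],[0.2,0,0,0,-8.5],[0.2,0,0,0,-8.5],[0.2,0,0,0,-8.5],[0.2,0,0,0,-8.5],[0.2,0,0,0,-8.5],[0.2,0,0,0,-8.5]],
  ],
)

```text
t: 12.85
eef_pos: [0.4952, -0.2706, 0.194]
orientation: [0.788, 0.615, 0.0, 0.001]
contact_force: [-0.5, -0.4, -0.4]
grip_width: 0.599
grasp_force: 0.0
```

send_rows(
  motion=[
    [[0.2,0,0,0,-8.5],[0.2,0,0,0,-8.5],[0.2,0,0,0,-8.5],[0.2,0,0,0,-8.5],[0.2,0,0,0,-8.5],[0.2,0,0,0,-8.5],[0.2,0,0,0,-8.5],[0.2,0,0,0,-8.5],[0.2,0,0,0,-8.5],[0.2,0,0,0,-8.5]],
  ],
)

```text
t: 13.85
eef_pos: [0.4952, -0.2706, 0.194]
orientation: [0.165, 0.986, -0.001, 0.001]
contact_force: [-0.9, -0.3, 0.5]
grip_width: 0.599
grasp_force: 0.0
```

```bash
python3 - <<'E'
from h import *
s=state(); print({k:np.round(s[k],3) for k in("t","q","contact_force","orientation","eef_pos")}); print(2*np.degrees(np.arctan2(s["orientation"][1],s["orientation"][0])))
C=cam("wrist",s); save("wrist","pics/w4.png")
for k,z in dict(knob_grip=.077,grip_middle=.123,release_mark=.047,slicer=0,salt_shaker=0).items():
    print(k,[(round(x["conf"],2),np.round(x["at"]).tolist(),onz(C,x["at"],z).round(4).tolist()) for x in mark_of("wrist",k)[:2]])
a=cv2.imread("pics/w4.png");cv2.imwrite("pics/w4b.png",cv2.resize(a,(800,600)))
E
```

```text
{'t': np.float64(13.85), 'q': array([-0.698,  0.31 ,  1.559,  0.   ,  1.271, -1.936]), 'contact_force': array([-0.866, -0.283,  0.545]), 'orientation': array([ 0.165,  0.986, -0.001,  0.001]), 'eef_pos': array([ 0.495, -0.271,  0.194])}
160.94742854080198
knob_grip [(0.88, [180.0, 256.0], [0.4925, -0.2696, 0.077])]
grip_middle []
release_mark []
slicer [(0.92, [178.0, 450.0], [0.5824, -0.0681, 0.0])]
salt_shaker [(0.73, [59.0, 226.0], [0.3842, -0.264, 0.0])]
```

View pics/w4b.png

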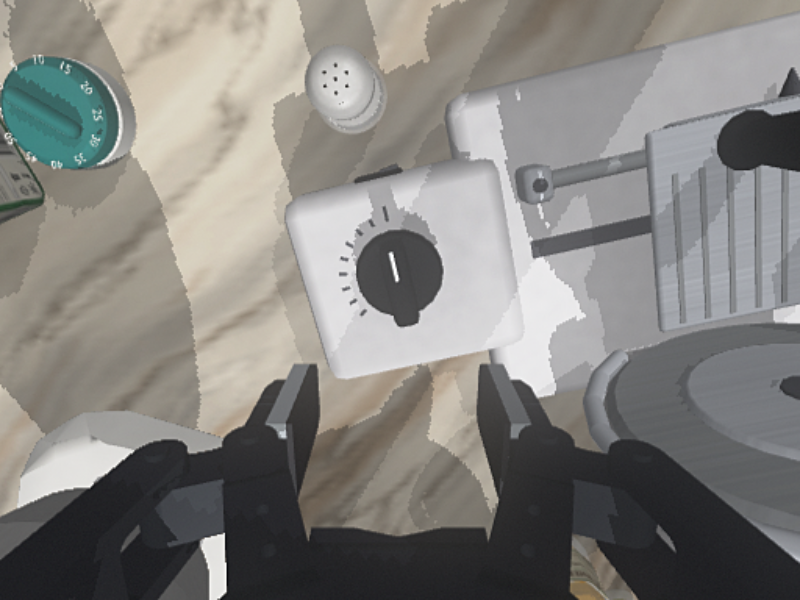

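The knob's white line (391,253)–(398,280) is parallel to the knob body's sides and points at the long zero tick (385,214), so it is at zero. Bystanders haven't moved. Next I go above the carriage grip.

send_rows(
  motion=[
    [[0.2,12.2,25.4,0,0],[0.2,12.2,25.4,0,0],[0.2,12.2,25.4,0,0],[0.2,12.2,25.4,0,0],[0.2,12.2,25.4,0,0],[0.2,12.2,25.4,0,0],[0.2,12.2,25.4,0,0],[0.2,0,0,0,-6.5],[0.2,0,0,0,-6.5],[0.2,0,0,0,0]],
  ],
)

```text
t: 15.15
eef_pos: [0.4733, -0.0739, 0.1926]
orientation: [0.056, 0.998, -0.0, 0.0]
contact_force: [-0.0, 0.1, 0.7]
grip_width: 0.603
grasp_force: 0.0
```

```bash
cat >> h.py <<'E'
def ortho(img,C,c,z,mm,n=600):
    K,Rm,o=C; u,v=np.meshgrid(np.arange(n),np.arange(n))
    P=np.stack([c[0]+(n/2-v)*mm*1e-3,c[1]+(n/2-u)*mm*1e-3,np.full(u.shape,z)],-1)-o; p=P@Rm
    return cv2.remap(img,(p[...,0]/p[...,2]*K[0,0]+K[0,2]).astype(np.float32),(p[...,1]/p[...,2]*K[1,1]+K[1,2]).astype(np.float32),cv2.INTER_LINEAR)
E
python3 - <<'E'
from h import *
s=state(); print({k:np.round(s[k],4) for k in("t","q","contact_force","orientation","eef_pos")}); print(2*np.degrees(np.arctan2(s["orientation"][1],s["orientation"][0])))
C=cam("wrist",s); save("wrist","pics/w5.png")
for k,z in dict(knob_grip=.077,grip_middle=.123,release_mark=.047,slicer=0).items():
    print(k,[(round(x["conf"],2),np.round(x["at"]).tolist(),onz(C,x["at"],z).round(4).tolist()) for x in mark_of("wrist",k)[:2]])
a=cv2.imread("pics/w5.png"); b=ortho(a,C,(.46,0.0),.047,.5)
for i in range(0,600,100): cv2.line(b,(i,0),(i,600),(0,0,255),1);cv2.line(b,(0,i),(600,i),(0,0,255),1)
cv2.imwrite("pics/w5b.png",b)
E
```

```text
{'t': np.float64(15.15), 'q': array([-0.3883,  0.1621,  1.7579, -0.    ,  1.2211, -1.8476]), 'contact_force': array([-0.0131,  0.0753,  0.7121]), 'orientation': array([ 5.570e-02,  9.984e-01, -1.000e-04,  2.000e-04]), 'eef_pos': array([ 0.4733, -0.0739,  0.1926])}
173.61219115979293
knob_grip [(0.71, [228.0, 43.0], [0.4932, -0.2704, 0.077])]
grip_middle [(0.82, [210.0, 254.0], [0.4801, -0.076, 0.123])]
release_mark [(0.58, [140.0, 394.0], [0.4543, 0.0583, 0.047]), (0.38, [252.0, 264.0], [0.5567, -0.0738, 0.047])]
slicer [(0.68, [252.0, 271.0], [0.5844, -0.0665, 0.0])]
```

View pics/w5b.png

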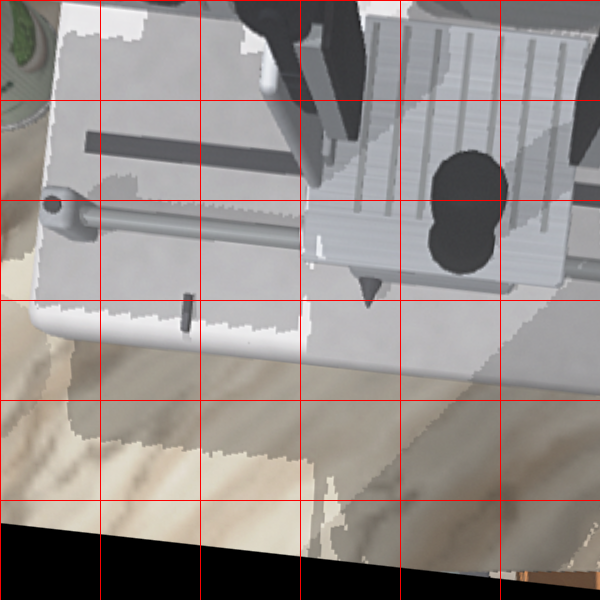

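Rectified view (0.5 mm/px, z = 47 mm): the mark is at (187,312) and the pointer tip at (368,306), about 88 mm apart along the rod. The bed yaw is about −6°. The grip axis is near (0.480, −0.0765). Descend and close.

send_rows(
  motion=[
    [[0.2,-7,-2,10,0.4],[0.2,0,0,15,0],[0.2,0,0,15,0],[0.2,0,0,15,0],[0.2,0,0,15,0],[0.2,0,0,12,0],[0.2,0,0,7,0],[0.2,0,0,0,0],[-0.3,0,0,0,0],[-0.7,0,0,0,0]],
  ],
  newtons=40,
)

```text
t: 16.4
eef_pos: [0.4805, -0.0773, 0.1041]
orientation: [0.059, 0.998, -0.0, 0.001]
contact_force: [-1.0, 0.5, 1.6]
grip_width: 0.3
grasp_force: 39.2
```

send_rows(
  motion=[
    [[-0.7,0,0,0,0],[-0.7,0,0,0,0],[-0.7,0,0,0,0],[-0.7,0,0,0,0],[-0.7,0,0,0,0],[-0.7,0,0,0,0],[-0.7,0,0,0,0],[-0.7,0,0,0,0],[-0.7,0,0,0,0],[-0.7,0,0,0,0]],
  ],
)

```text
t: 17.4
eef_pos: [0.4805, -0.0772, 0.104]
orientation: [0.059, 0.998, -0.0, 0.001]
contact_force: [-0.4, -0.5, 5.1]
grip_width: 0.301
grasp_force: 39.7
```

```bash
cat >> h.py <<'E'
def look(f,c,crop=True):
    s=state(); print({k:np.round(s[k],4).tolist() for k in("t","contact_force","torque","eef_pos","grip_width","grasp_force")})
    print(2*np.degrees(np.arctan2(s["orientation"][1],s["orientation"][0])))
    C=cam("wrist",s); save("wrist",f)
    for k,z in dict(grip_middle=.123,release_mark=.047).items():
        print(k,[(round(x["conf"],2),np.round(x["at"]).tolist(),onz(C,x["at"],z).round(4).tolist()) for x in mark_of("wrist",k)[:2]])
    b=ortho(cv2.imread(f),C,c,.047,.3)
    for i in range(0,600,100): cv2.line(b,(i,0),(i,600),(0,0,255),1);cv2.line(b,(0,i),(600,i),(0,0,255),1)
    cv2.imwrite(f.replace(".png","b.png"),b)
E
python3 - <<'E'
from h import *
look("pics/w6.png",(.47,0))
E
```

```text
{'t': 17.4, 'contact_force': [-0.3556, -0.5447, 5.075], 'torque': [-0.1125, 0.0906, -0.0362], 'eef_pos': [0.4805, -0.0772, 0.104], 'grip_width': 0.3006, 'grasp_force': 39.7316}
173.22291672618815
grip_middle [(0.68, [260.0, 257.0], [0.4768, -0.0766, 0.123])]
release_mark [(0.55, [150.0, 460.0], [0.4561, 0.0591, 0.047])]
```

View pics/w6b.png

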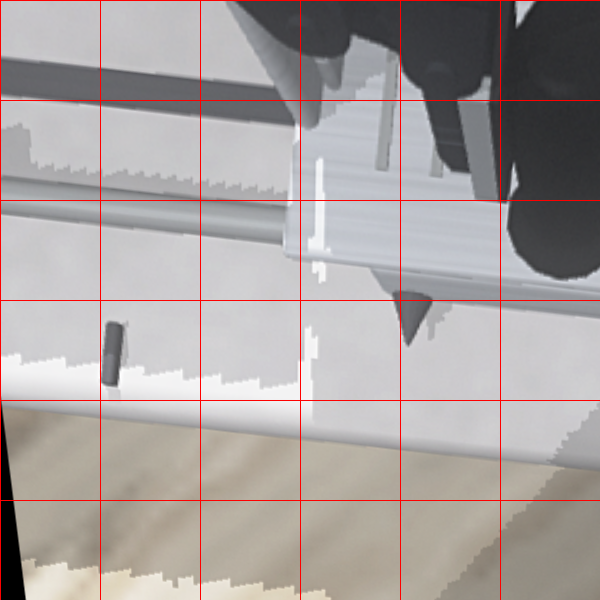

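Grip is held (25.6 mm wide at 40 N). The mark is at (113,352) and the pointer tip at (408,345), about 88.5 mm to go. Sliding the first 68 mm.

send_rows(
  motion=[
    [[-0.7,0.1,4,0,0],[-0.7,0.1,8,0,0],[-0.7,0.1,9,0,0],[-0.7,0.1,9,0,0],[-0.7,0.1,9,0,0],[-0.7,0.1,9,0,0],[-0.7,0.1,9,0,0],[-0.7,0.1,8,0,0],[-0.7,0.1,3,0,0],[-0.7,0,0,0,0]],
  ],
)

```text
t: 18.55
eef_pos: [0.4878, -0.0089, 0.104]
orientation: [0.059, 0.998, 0.0, 0.001]
contact_force: [0.4, 1.3, 6.1]
grip_width: 0.305
grasp_force: 39.8
```

```bash
python3 - <<'E'
from h import *
look("pics/w7.png",(.47,0))
E
```

```text
{'t': 18.55, 'contact_force': [0.4487, 1.3399, 6.1032], 'torque': [0.137, -0.009, -0.0574], 'eef_pos': [0.4878, -0.0089, 0.104], 'grip_width': 0.3047, 'grasp_force': 39.7571}
173.25059377989174
grip_middle [(0.71, [263.0, 259.0], [0.4855, -0.0074, 0.123])]
release_mark [(0.73, [149.0, 353.0], [0.4548, 0.0587, 0.047])]
```

View pics/w7b.png

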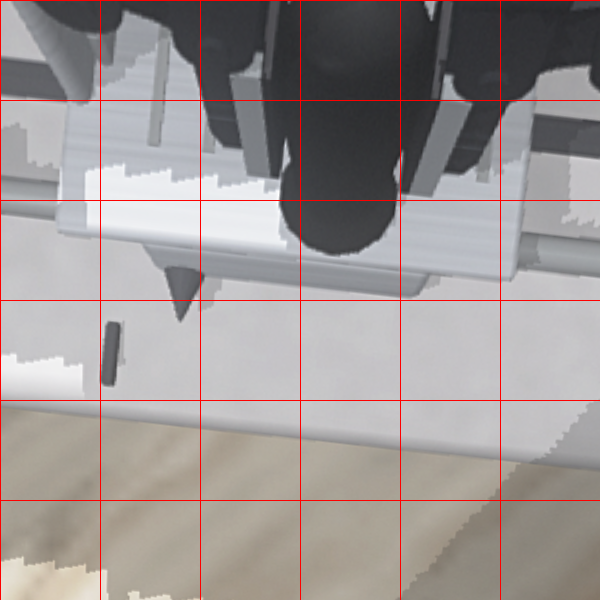

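The carriage is following. The pointer tip (181,320) is now about 20 mm before the mark (111,353). I continue slowly and watch the force.

send_rows(
  motion=[
    [[-0.7,0,1.5,0,0],[-0.7,0,1.5,0,0],[-0.7,0,1.5,0,0],[-0.7,0,1.5,0,0],[-0.7,0,1.5,0,0],[-0.7,0,1,0,0],[-0.7,0,1,0,0],[-0.7,0,0.5,0,0],[-0.7,0,0,0,0],[-0.7,0,0,0,0]],
  ],
)

```text
t: 19.7
eef_pos: [0.4887, 0.0003, 0.104]
orientation: [0.059, 0.998, -0.0, 0.001]
contact_force: [-1.2, -1.6, 6.1]
grip_width: 0.305
grasp_force: 39.8
```

send_rows(
  motion=[
    [[-0.7,0,0.5,0,0],[-0.7,0,0.5,0,0],[-0.7,0,0.5,0,0],[-0.7,0,0.5,0,0],[-0.7,0,0.5,0,0],[-0.7,0,0.5,0,0],[-0.7,0,0,0,0],[-0.7,0,0,0,0],[-0.7,0,0,0,0],[-0.7,0,0,0,0]],
  ],
)

```text
t: 20.7
eef_pos: [0.4889, 0.0012, 0.104]
orientation: [0.059, 0.998, -0.002, 0.0]
contact_force: [-2.7, -10.2, 6.0]
grip_width: 0.302
grasp_force: 40.0
```

send_rows(
  motion=[
    [[-0.7,0,0.5,0,0],[-0.7,0,0.5,0,0],[-0.7,0,0.5,0,0],[-0.7,0,0.5,0,0],[-0.7,0,0,0,0],[-0.7,0,0,0,0],[-0.7,0,0,0,0],[-0.7,0,0,0,0],[-0.7,0,0,0,0],[-0.7,0,0,0,0]],
  ],
)

```text
t: 21.7
eef_pos: [0.4891, 0.004, 0.104]
orientation: [0.059, 0.998, -0.001, 0.0]
contact_force: [-1.4, -7.1, 6.6]
grip_width: 0.299
grasp_force: 40.0
```

10 N at the ball, now past its crest, as expected about 6–7 mm before the notch. Continue in small steps.

send_rows(
  motion=[
    [[-0.7,0,0.5,0,0],[-0.7,0,0.5,0,0],[-0.7,0,0.5,0,0],[-0.7,0,0.5,0,0],[-0.7,0,0,0,0],[-0.7,0,0,0,0],[-0.7,0,0,0,0],[-0.7,0,0,0,0],[-0.7,0,0,0,0],[-0.7,0,0,0,0]],
  ],
)

```text
t: 22.7
eef_pos: [0.4894, 0.0069, 0.104]
orientation: [0.059, 0.998, -0.001, 0.001]
contact_force: [-2.2, -3.4, 7.1]
grip_width: 0.301
grasp_force: 39.9
```

send_rows(
  motion=[
    [[-0.7,0,0.5,0,0],[-0.7,0,0.5,0,0],[-0.7,0,0.5,0,0],[-0.7,0,0,0,0],[-0.7,0,0,0,0],[-0.7,0,0,0,0],[-0.7,0,0,0,0],[-0.7,0,0,0,0],[-0.7,0,0,0,0],[-0.7,0,0,0,0]],
  ],
)

```text
t: 23.7
eef_pos: [0.4896, 0.0087, 0.104]
orientation: [0.059, 0.998, -0.0, 0.001]
contact_force: [-1.7, -1.0, 6.3]
grip_width: 0.302
grasp_force: 39.9
```

```bash
python3 - <<'E'
from h import *
look("pics/w8.png",(.47,0.04))
E
```

```text
{'t': 23.7, 'contact_force': [-1.7401, -0.9957, 6.2568], 'torque': [-0.263, 0.2051, 0.0044], 'eef_pos': [0.4896, 0.0087, 0.104], 'grip_width': 0.3024, 'grasp_force': 39.9403}
173.22655058304375
grip_middle [(0.96, [263.0, 255.0], [0.4875, 0.0084, 0.123]), (0.23, [292.0, 271.0], [0.5032, 0.014, 0.123])]
release_mark [(0.8, [148.0, 321.0], [0.4534, 0.0555, 0.047])]
```

View pics/w8b.png

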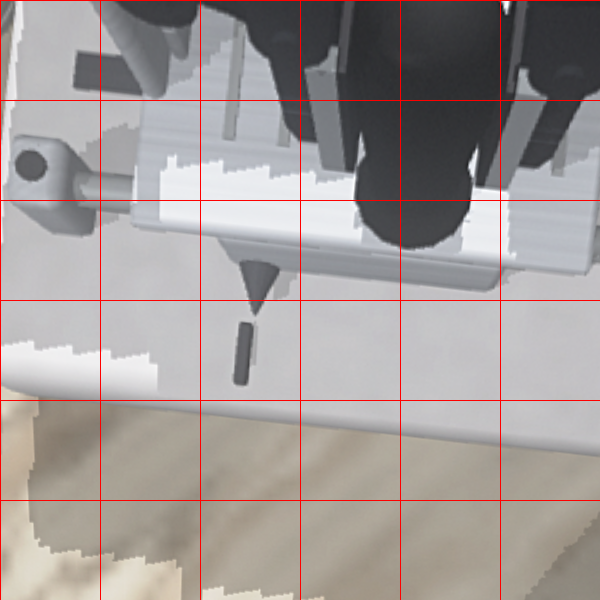

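The pointer tip (254,315) is still about 2–3 mm short (right) of the mark line (246,315). Advancing further.

send_rows(
  motion=[
    [[-0.7,0,0.5,0,0],[-0.7,0,0.5,0,0],[-0.7,0,0.5,0,0],[-0.7,0,0,0,0],[-0.7,0,0,0,0],[-0.7,0,0,0,0],[-0.7,0,0,0,0],[-0.7,0,0,0,0],[-0.7,0,0,0,0],[-0.7,0,0,0,0]],
  ],
)

```text
t: 24.85
eef_pos: [0.4898, 0.0103, 0.104]
orientation: [0.059, 0.998, -0.0, 0.001]
contact_force: [-0.6, -1.2, 6.7]
grip_width: 0.302
grasp_force: 40.0
```

send_rows(
  motion=[
    [[-0.7,0,0.5,0,0],[-0.7,0,0.5,0,0],[-0.7,0,0,0,0],[-0.7,0,0,0,0],[-0.7,0,0,0,0],[-0.7,0,0,0,0],[-0.7,0,0,0,0],[-0.7,0,0,0,0],[-0.7,0,0,0,0],[-0.7,0,0,0,0]],
  ],
)

```text
t: 25.85
eef_pos: [0.4899, 0.0115, 0.104]
orientation: [0.059, 0.998, -0.0, 0.001]
contact_force: [-1.5, -0.6, 6.1]
grip_width: 0.299
grasp_force: 40.0
```

send_rows(
  motion=[
    [[-0.7,0,0.5,0,0],[-0.7,0,0.5,0,0],[-0.7,0,0,0,0],[-0.7,0,0,0,0],[-0.7,0,0,0,0],[-0.7,0,0,0,0],[-0.7,0,0,0,0],[-0.7,0,0,0,0],[-0.7,0,0,0,0],[-0.7,0,0,0,0]],
  ],
)

```text
t: 26.85
eef_pos: [0.49, 0.0123, 0.104]
orientation: [0.059, 0.998, -0.0, 0.001]
contact_force: [-1.3, -1.1, 6.3]
grip_width: 0.298
grasp_force: 40.0
```

```bash
python3 - <<'E'
from h import *
s=state(); print({k:np.round(s[k],4).tolist() for k in("t","contact_force","eef_pos")})
C=cam("wrist",s); save("wrist","pics/w9.png")
K,Rm,o=C
for f in ["w8","w9"]:
    g=cv2.cvtColor(cv2.imread(f"pics/{f}.png"),cv2.COLOR_BGR2GRAY)
    if f=="w8": # same tool orientation, pose of w8
        s8=dict(s); s8["eef_pos"]=np.array([.4896,.0087,.104]); Cx=cam("wrist",s8)
    else: Cx=C
    b=ortho(np.dstack([g]*3),Cx,(.47,.04),.047,.3)[...,0]
    print(f)
    for r in range(264,392,6):
        c=np.where(b[r,190:300]<125)[0]+190
        print(r,(c.min(),c.max(),round(c.mean(),1)) if len(c) else None,end='; ')
    print()
print([(round(x["conf"],2),onz(C,x["at"],.047).round(4).tolist()) for x in mark_of("wrist","release_mark")[:2]])
E
```

```text
{'t': 26.85, 'contact_force': [-1.271, -1.1287, 6.3404], 'eef_pos': [0.49, 0.0123, 0.104]}
w8
264 (np.int64(239), np.int64(271), np.float64(255.0)); 270 (np.int64(241), np.int64(279), np.float64(260.0)); 276 (np.int64(243), np.int64(276), np.float64(259.5)); 282 (np.int64(245), np.int64(273), np.float64(259.0)); 288 (np.int64(247), np.int64(269), np.float64(258.0)); 294 (np.int64(249), np.int64(265), np.float64(257.0)); 300 (np.int64(250), np.int64(263), np.float64(256.5)); 306 (np.int64(251), np.int64(260), np.float64(255.5)); 312 (np.int64(253), np.int64(256), np.float64(254.5)); 318 None; 324 (np.int64(240), np.int64(251), np.float64(245.5)); 330 (np.int64(239), np.int64(252), np.float64(245.5)); 336 (np.int64(239), np.int64(252), np.float64(245.5)); 342 (np.int64(238), np.int64(251), np.float64(244.5)); 348 (np.int64(237), np.int64(250), np.float64(243.5)); 354 (np.int64(237), np.int64(249), np.float64(243.0)); 360 (np.int64(236), np.int64(249), np.float64(242.5)); 366 (np.int64(235), np.int64(248), np.float64(241.5)); 372 (np.int64(235), np.int64(248), np.float64(241.5)); 378 (n
[... 541 characters left out ...]
float64(244.0)); 312 (np.int64(242), np.int64(243), np.float64(242.5)); 318 None; 324 (np.int64(240), np.int64(251), np.float64(245.5)); 330 (np.int64(240), np.int64(252), np.float64(246.0)); 336 (np.int64(239), np.int64(251), np.float64(245.0)); 342 (np.int64(237), np.int64(251), np.float64(244.0)); 348 (np.int64(237), np.int64(250), np.float64(243.5)); 354 (np.int64(236), np.int64(250), np.float64(243.0)); 360 (np.int64(236), np.int64(249), np.float64(242.5)); 366 (np.int64(235), np.int64(248), np.float64(241.5)); 372 (np.int64(235), np.int64(248), np.float64(241.5)); 378 (np.int64(234), np.int64(247), np.float64(240.5)); 384 (np.int64(237), np.int64(245), np.float64(241.0)); 390 None; 
[]
```

send_rows(
  motion=[
    [[-0.7,0,0.5,0,0],[-0.7,0,0.5,0,0],[-0.7,0,0,0,0],[-0.7,0,0,0,0],[-0.7,0,0,0,0],[-0.7,0,0,0,0],[-0.7,0,0,0,0],[-0.7,0,0,0,0],[-0.7,0,0,0,0],[-0.7,0,0,0,0]],
  ],
)

```text
t: 27.95
eef_pos: [0.49, 0.0126, 0.104]
orientation: [0.059, 0.998, -0.001, 0.0]
contact_force: [-2.6, -3.4, 7.6]
grip_width: 0.301
grasp_force: 40.0
```

Force rises to 3.4 N with almost no motion, so the carriage is against the far side of the notch. I back off the excess push and settle.

send_rows(
  motion=[
    [[-0.7,0,-0.5,0,0],[-0.7,0,-0.5,0,0],[-0.7,0,-0.4,0,0],[-0.7,0,0,0,0],[-0.7,0,0,0,0],[-0.7,0,0,0,0],[-0.7,0,0,0,0],[-0.7,0,0,0,0],[-0.7,0,0,0,0],[-0.7,0,0,0,0]],
  ],
)

```text
t: 28.95
eef_pos: [0.49, 0.0124, 0.104]
orientation: [0.059, 0.998, 0.0, 0.001]
contact_force: [-0.7, 0.4, 6.8]
grip_width: 0.301
grasp_force: 40.0
```

```bash
python3 - <<'E'
from h import *
s=state(); print({k:np.round(s[k],4).tolist() for k in("t","contact_force","eef_pos","qd","grasp_force")})
C=cam("wrist",s); save("wrist","pics/w10.png")
b=ortho(cv2.imread("pics/w10.png"),C,(.47,.04),.047,.3).mean(2)
for r in (288,300,306,312,324,330,336,348):
    c=np.where(b[r,190:300]<125)[0]+190; print(r,round(c.mean(),1) if len(c) else None,end='; ')
# knob: rest of the slicer's right end, via top camera
save("top","pics/top1.png"); print([(round(x["conf"],2),onz(cam("top"),x["at"],.077).round(3).tolist()) for x in mark_of("top","knob_grip")[:2]])
for k in("salt_shaker","mug_grey","tomato_tin"): print(k,[onz(cam("top"),x["at"],0).round(3).tolist() for x in mark_of("top",k)[:1]])
E
```

```text
{'t': 28.95, 'contact_force': [-0.7306, 0.3792, 6.8428], 'eef_pos': [0.49, 0.0124, 0.104], 'qd': [-0.0, -0.0009, 0.0005, -0.0005, 0.0007, 0.0001], 'grasp_force': 39.9897}
288 245.5; 300 244.0; 306 243.0; 312 242.5; 324 245.5; 330 245.5; 336 245.0; 348 243.5; [(0.71, [0.502, -0.271, 0.077])]
salt_shaker [[0.371, 0.25, 0.0]]
mug_grey [[0.367, 0.258, 0.0]]
tomato_tin [[0.61, 0.187, 0.0]]
```

Force is near zero, the pointer is on the mark to about 1 mm, the grip is at 40 N and everything is at rest. Handing in.

```bash
python3 -c "
from plant import *
print(sign_off())"
```

```text
the job is handed in; nothing more can be done
None
```

I handed the job in at about 29 s, with the knob turned to its zero stop and the carriage at rest in the release notch. The grip is still held at 40 N and the pointer is within about 1 mm of the mark. The bystanders I could check (mug, tin) had not moved, and the sign-off returned no verdict.

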